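# Hang the tin carrier level on the drying rack

## Task

Hang the tin carrier on the drying rack's prong by whichever hole of its bar lets it hang level. One of its three closed tins is full and the other two are nearly empty, and you cannot see which, so lift the carrier and feel which end is heavy before you choose. Slide it gently back along the prong until it presses lightly on the red collar with its weight resting on the prong, and only then let go; keep the carrier upright, do not bang or force it against the rack, and leave everything else on the table where it stands.

Things in the scene. Friction and masses are not known exactly. Their poses are not given: they have to be found in the camera images.
- carrier: open wooden tin carrier, 76 mm (x) by 228 mm (y), 175 mm high, 0.30 kg without tins; origin at the centre of its underside, z up, y along its length towards the end board painted blue. Its end boards are 76 mm wide (x) up to 125 mm high and 40 mm wide from there to the top; the pierced bar that joins them is the place to grip
- tins (a point): point 35 mm above the carrier's underside, in the middle of its row of three identical closed tins (62 mm across, 58 mm high, 2 mm loose in their pockets at carrier y = -70, 0, +70 mm). One tin, in any pocket, is full (0.34 to 0.46 kg), the others hold little (0.03 to 0.05 kg each). The whole weighs 0.70 to 0.86 kg and balances below hole1, hole2 or hole3, within 8 mm: towards the full tin
- bar_centre (a point): point half-way along and half-way through the carrier's bar, 15 mm below its top edge; axes as the carrier's. The bar is 10 mm thick (x), 212 mm long (y) and 60 mm high, its top edge 175 mm above the carrier's underside, pierced along x by five round holes in a row, 48 mm below the top edge
- hole0 (a point): centre of the bar's first hole, 64 mm from the middle towards the plain end (carrier y = -64 mm); 48 mm below the bar's top edge, 127 mm above the carrier's underside, half-way through the bar; the holes are 13 mm across, 32 mm apart; axes as the carrier's, the hole running along x
- hole1 (a point): centre of the second hole (carrier y = -32 mm), otherwise as hole0
- hole2 (a point): centre of the middle hole (carrier y = 0), otherwise as hole0
- hole3 (a point): centre of the fourth hole (carrier y = +32 mm), otherwise as hole0
- hole4 (a point): centre of the fifth hole, nearest the blue end (carrier y = +64 mm), otherwise as hole0
- rack: table-top drying rack of steel tube with two boards of marbled sheets, fixed; origin on the table below the middle of its front rail (30 mm tube, 450 mm long along y, axis 270 mm and top 285 mm above the table, its highest part); x points to the back of the rack. From the middle of the rail a level black prong, 7 mm thick, runs 145 mm out along -x, 270 mm above the table, to a 10 mm red ball
- prong_tip (a point): centre of the 10 mm red ball at the free end of the prong, 55 mm in front of the collar's front face; axes as the rack's, the prong pointing along -x
- prong_home (a point): where the centre of the hole comes to rest when the carrier hangs fully home: 5 mm in front of the collar's front face and 3 mm below the rod's axis; axes as the rack's. It is 50 mm behind (+x of) and 3 mm below the ball's centre
- collar: red collar fixed on the prong, 16 mm across and 8 mm long, the stop for what hangs there; origin on the rod's axis in the middle of its front face, x along the rod towards the rail. Sliding along the rod rubs with about half the weight then resting on it; the collar stops it dead
- spare_tin: one more such pigment tin standing on the table by itself, 62 mm across, 58 mm high; origin at the centre of its underside
- mug: white mug, 82 mm across, 95 mm high; origin at the centre of its underside
- jar: amber jar with a red lid, 72 mm across, 85 mm high; origin at the centre of its underside
- bottle: white bottle with a blue cap, 52 mm across, 110 mm high; origin at the centre of its underside
- tape: roll of paper tape lying flat, 100 mm across, 25 mm high; origin at the centre of its underside
- brush: paint brush lying on the table; origin at the middle of its underside
- comb: marbling comb lying on the table: a wooden batten 30 by 220 mm, 12 mm high, with steel pins along one side; origin at the centre of the batten's underside

How it is judged:
By the outcome, as a careful person would: the job done as asked, in the order asked, and still so for the second after the job is handed in, with the robot touching nothing.
It also fails if it takes over 64 s, if anything falls off the work surface, if the arm or the gripper's body presses on something with over 40 N, if the wrist force passes 120 N, or if a joint passes its speed limit or range.

## Robot

A 6-joint arm with a two-finger parallel gripper is mounted at the origin on the work surface. World frame = base frame: x ahead of the robot, y to its left, z up, the work surface at z = 0. Lengths are in m, angles in rad, forces in N, time in s.
With the tool pointing down it reaches from about 0.375 to 0.975 m from the base axis. Payload 3.8 kg.
Tool frame: the origin (TCP) lies at the very end of the fingers, on their centre line; the grasp point (between the pads) lies 19 mm behind it (grip_depth is the distance from the TCP to the grasp point, in m); z points along the fingers, y is the direction in which the jaws open and shut (so a half turn about z gives the same grasp; the last joint's range is limited). The gripper opens to 88 mm and grips with 3 to 60 N. Pads are 18 mm wide; open, the fingers measure 123 mm over their backs; the gripper's body (75 mm by 187 mm) begins 45 mm behind the grasp point.
Start: joints at [-1.289, 0.264, 1.604, -0, 1.274, -0.037], TCP at [0.212, -0.641, 0.239] pointing down, gripper open.
Joint ranges: [-2.63, 2.63], [-0.94, 2.18], [0.31, 2.57], [-1.31, 4.45], [0, 2.66], [-2.55, 2.55]. Speed limits (rad/s): [2.57, 2.57, 3.14, 3.14, 3.14, 3.14].

## Interface

Orientations are given as a rotation vector (axis times angle).
In Python, from rig import movep, servo_line, set_joints, set_gripper, pause, ik, sense, grab_frame, PlanningError, job_done, grip_depth gives the robot as it stands. Calls block until the motion is done:
- movep(position, orientation): joint-space move of the TCP to a pose.
- servo_line(position, frame=None, v=0.15, stop_force=None): straight line of the TCP; frame=None keeps the orientation; v is the mean speed in m/s. With stop_force (N) it stops when the force on the tool has changed by that much, and returns True; else False.
- set_joints(angles): joint-space move.
- set_gripper(opening, f_grip=None): finger opening in m; f_grip is the grip in N (None keeps the last); returns when the fingers have stopped.
- pause(seconds).
- ik(position, orientation): joint angles nearest the present ones, or None.
- sense(): the state.
- grab_frame(name): name is "scene" or "top" or "wrist"; returns a dict with "img" (480x640x3 uint8, red, green, blue), "z_map" (480x640 float32, m along the optical axis (not along the pixel's ray), 0 where there is no reading), "fov_y" (degrees; the focal length in pixels is half the picture's height over the tangent of half this angle, whatever the lens; pixels are square), "cx", "cy" (the principal point, pixels), "position" and "orientation" of the camera in the world; the wrist camera has in their place "T_tool_cam" (4x4, takes a point from camera to tool coordinates, whose origin is the TCP and whose axes are the flange's). Camera axes: x right, y down, z forward; pixel columns grow to the right and rows downward; lengths in m; the calibration is good to about 2 mm. A picture is of the moment at which its call begins: read the wrist's pose just before it.
A pose or a line that the arm cannot do raises PlanningError and nothing moves.
- job_done(): hands the job in, once; it reports no verdict.
The state is a dict: "t": time; "joints": joint angles; "dq": joint speeds; "tau": joint torques, N m; "eef_pos": TCP position; "orientation": TCP orientation; "force": force on the tool from outside, world axes, zero at the start; "wrist_torque": the same for the moment, N m; "grip_width": finger opening in m.
Only numpy, scipy, OpenCV 4.12 (cv2) and the standard library are available. Lean on these libraries where they do the work, as an engineer would, in place of code of your own. Each camera call takes 0.05 s, during which the arm holds its last target. There are 200 camera calls.

## Working session

There is one attempt and no reset: what is moved stays moved. The work goes in short steps, each a Python script; the robot and the scene stay as the last script left them, time stands still between calls to the robot, and variables do not carry over. Pictures are saved under pics/ and viewed, about 8 in all and at most 12, crops included, and the job is handed in when it is done.

```bash
mkdir -p pics; ls; python3 - <<'E'
from rig import *
import cv2,numpy as np
s=sense();print(s)
print(grip_depth)
for n in("scene","top"):
    f=grab_frame(n);cv2.imwrite(f"pics/{n}0.png",f["img"][:,:,::-1]);np.savez(f"{n}0.npz",**f)
    print(n,f["fov_y"],f["cx"],f["cy"],f["position"],f["orientation"])
f=grab_frame("wrist");print(f["T_tool_cam"],f["fov_y"])
E
```

```text
pics
{'t': 0.0, 'joints': array([-1.28890332e+00,  2.64762518e-01,  1.60535764e+00, -1.26488629e-05,
        1.27369029e+00, -3.69020586e-02]), 'dq': array([-0.00071477, -0.00058837, -0.00051292, -0.00095693,  0.00018712,
        0.00058455]), 'tau': array([-1.67045197e-03, -5.02112210e+01, -3.56881821e+01,  7.25652999e-02,
        2.96053709e-02, -1.57592767e-04]), 'eef_pos': array([ 0.21135756, -0.64031588,  0.23739053]), 'orientation': array([-3.09959420e+00, -4.98300902e-01,  4.44208359e-04]), 'force': array([-0.27222469,  0.84652049, -0.83876017]), 'wrist_torque': array([0.01676958, 0.03653086, 0.02083022]), 'grip_width': 0.08819698916421635}
0.0187
scene 51.67533985908997 327.16668882129215 233.8741412459062 [ 1.14549726 -0.90538512  1.23198047] [-2.26637707 -0.6507361   0.28913868]
top 42.116988041291755 324.7311119005794 246.95782313394622 [0.19997512 0.01494254 2.11207332] [-2.14451406  2.11123187 -0.20565425]
[[ 2.23219237e-03 -9.65630261e-01 -2.59910017e-01  6.71589577e-02]
 [ 9.99996099e-01  2.59184838e-03 -1.04106633e-03  2.70172521e-04]
 [ 1.67893250e-03 -2.59906679e-01  9.65632280e-01 -1.46485596e-01]
 [ 0.00000000e+00  0.00000000e+00  0.00000000e+00  1.00000000e+00]] 60.85537823901096
```

View pics/scene0.png

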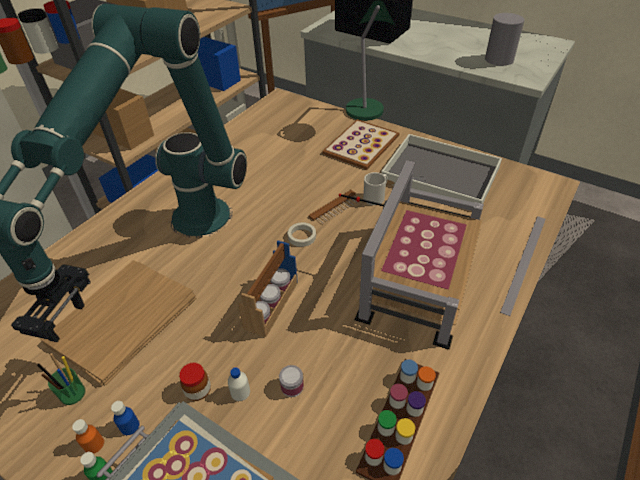

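View pics/top0.png

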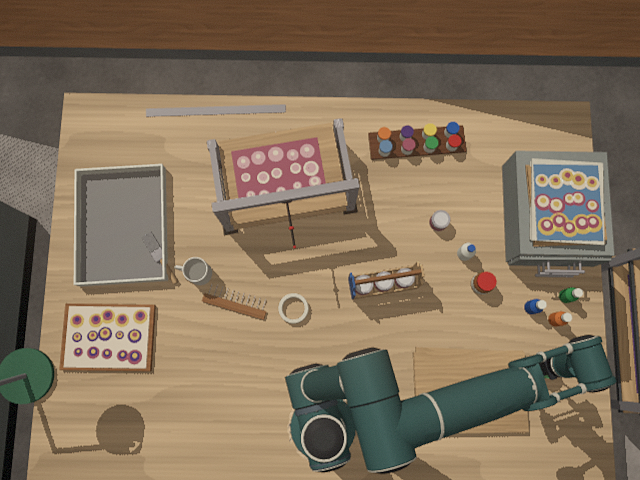

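The scene view shows the carrier at about (268,290) with its blue end board at (290,255), and the rack's rail running up to the right of it. In the top view the carrier is at (388,281) with its blue end on the left (+y). The rail runs (213,203)–(357,187), the prong ends in a red ball near (293,245), and the collar is near (291,228). Next I'll convert these to points.

```bash
cat > h.py <<'E'
import numpy as np,cv2
from scipy.spatial.transform import Rotation as R
def cam(f,s=None):
    if "T_tool_cam" in f:
        T=np.eye(4);T[:3,:3]=R.from_rotvec(s["orientation"]).as_matrix();T[:3,3]=s["eef_pos"]
        T=T@f["T_tool_cam"]; return T[:3,:3],T[:3,3]
    return R.from_rotvec(f["orientation"]).as_matrix(),np.array(f["position"])
def foc(f): return 240/np.tan(np.radians(float(f["fov_y"]))/2)
def rays(f,uv,s=None):
    uv=np.atleast_2d(uv).astype(float);Rm,p=cam(f,s)
    d=np.c_[(uv[:,0]-f["cx"])/foc(f),(uv[:,1]-f["cy"])/foc(f),np.ones(len(uv))]
    return p,d@Rm.T
def plane(f,uv,z,s=None):
    p,d=rays(f,uv,s);return p+d*((z-p[2])/d[:,2])[:,None]
def cloud(f,s=None):
    v,u=np.mgrid[:480,:640];p,d=rays(f,np.c_[u.ravel(),v.ravel()],s)
    z=f["z_map"].ravel();P=p+d*z[:,None];P[z==0]=np.nan
    return P.reshape(480,640,3)
def meet(a,b):  # nearest point of two rays (p,d)
    A=np.zeros((3,3));c=np.zeros(3);
    for p,d in(a,b):
        d=d.ravel()/np.linalg.norm(d);M=np.eye(3)-np.outer(d,d);A+=M;c+=M@p
    x=np.linalg.solve(A,c)
    return x,[np.linalg.norm(np.cross(x-p,d.ravel()/np.linalg.norm(d))) for p,d in(a,b)]
def proj(f,P,s=None):
    Rm,p=cam(f,s);q=(np.atleast_2d(P)-p)@Rm
    return q[:,:2]/q[:,2:]*foc(f)+[f["cx"],f["cy"]]
def red(img):
    h=cv2.cvtColor(img,cv2.COLOR_RGB2HSV);return ((h[...,0]<6)|(h[...,0]>174))&(h[...,1]>150)&(h[...,2]>60)
E
python3 - <<'E'
from h import *
for n in("top","scene"):
    f=dict(np.load(n+"0.npz"));P=cloud(f)
    m=(P[...,2]>.15)&(P[...,2]<.2)&(abs(P[...,0]-.4)<.12)&(abs(P[...,1]+.09)<.17)
    q=P[m];print(n,"bar-ish",len(q),q.min(0),q.max(0),np.median(q,0))
    if len(q)>20:
        r=cv2.minAreaRect((q[:,:2]*1000).astype(np.float32));print(r)
    m=(P[...,2]>.262)&(P[...,2]<.31)&(P[...,0]>.45)&(P[...,0]<.9)&(P[...,1]>-.25)&(P[...,1]<.6)
    q=P[m];print("rail",len(q),q.min(0),q.max(0),cv2.minAreaRect((q[:,:2]*1000).astype(np.float32)))
    k=red(f["img"]);c,l,st,ce=cv2.connectedComponentsWithStats(k.astype(np.uint8))
    for i in range(1,c):
        if 2<st[i,4]<400:
            mm=l==i;print("red",ce[i],st[i,4],np.nanmedian(P[mm],0))
E
```

```text
top bar-ish 259 [ 0.43510395 -0.25977358  0.15151023] [ 0.49113577 -0.08070205  0.18939894] [ 0.46867086 -0.16182119  0.17510749]
((477.18280029296875, -169.57064819335938), (39.43986511230469, 180.44003295898438), 15.473132133483887)
rail 1821 [ 0.54179807 -0.09633014  0.26206253] [0.75825787 0.34809609 0.30282101] ((630.3333129882812, 112.5976791381836), (180.85826110839844, 448.5277404785156), 10.436943054199219)
red [454.5037037  140.32592593] 135 [ 0.96717985 -0.44100481  0.06234952]
red [290.8125 227.5   ] 16 [0.60172514 0.10588085 0.27700542]
red [294.         246.28571429] 7 [0.54394856 0.09527468 0.27706568]
red [486.16319444 281.02430556] 288 [ 0.47435214 -0.52930335  0.08522618]
scene bar-ish 412 [ 0.43473217 -0.25988826  0.15000837] [ 0.49346491 -0.08137749  0.18264542] [ 0.474326   -0.16290855  0.17157315]
((480.46722412109375, -168.18807983398438), (42.67869567871094, 183.05728149414062), 15.995528221130371)
rail 1410 [ 0.54432306 -0.09949991  0.26232916] [0.76086593 0.34783747 0.29409004] ((632.370849609375, 110.64573669433594), (178.5460662841797, 455.38629150390625), 10.777186393737793)
red [50.21186441  7.15254237] 118 [-0.8414008   0.20587685  0.53695632]
red [67.73333333  4.        ] 15 [-0.80895404  0.26339356  0.53696208]
red [ 8.6744186  24.55813953] 258 [-0.81723415  0.02120253  0.53687043]
red [339.5 194.5] 4 [0.54756996 0.09277765 0.2725005 ]
red [357.58823529 198.88235294] 17 [0.6049172  0.10316383 0.27420054]
red [374.414791  448.2733119] 311 [ 0.97004898 -0.44177576  0.06235605]
```

```bash
cat >> h.py <<'E'
def down(phi):  # jaws (tool y) along heading phi, tool z down, tool x = heading+90deg
    c,s=np.cos(phi),np.sin(phi)
    return R.from_matrix(np.array([[-s,c,0],[c,s,0],[0,0,-1]]).T).as_rotvec()
E
python3 - <<'E'
from h import *
from rig import *
def shot(n):
    s=sense();f=grab_frame("wrist");np.savez(n+".npz",**f,s_o=s["orientation"],s_p=s["eef_pos"])
    return f["img"]
a=[]
movep([.465,-.17,.32],down(.2));a.append(shot("w1"))
servo_line([.475,-.23,.30]);a.append(shot("w2"))
movep([.58,.06,.42],down(.18));a.append(shot("w3"))
servo_line([.56,.13,.42]);a.append(shot("w4"))
print(sense()["t"],sense()["joints"])
im=np.vstack([np.hstack(a[:2]),np.hstack(a[2:])]);cv2.imwrite("pics/w.png",cv2.resize(im,(800,600),interpolation=cv2.INTER_AREA)[:,:,::-1])
E
```

```text
4.7583 [ 1.83746511e-01  1.60057887e-02  1.55860512e+00 -7.06502468e-04
  1.56706965e+00  4.38749273e-03]
```

View pics/w.png

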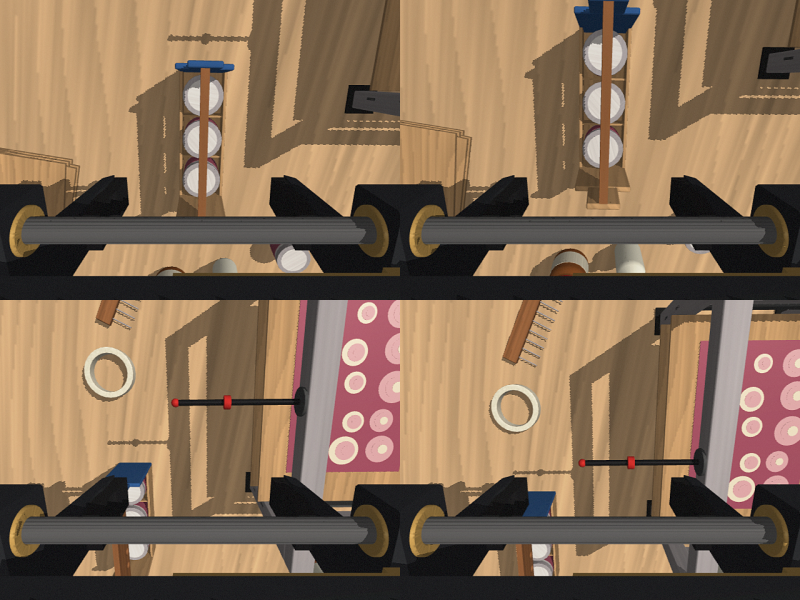

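The upper wrist views show the bar running up the picture, blue end board at the top, at about (205,68) in w1 and (607,10) in w2. The lower two show the prong with its ball at (175,402) and (582,463), and the collar at (228,402) and (630,463).

```bash
python3 - <<'E'
from h import *
ld=lambda n:(lambda f:(f,dict(eef_pos=f["s_p"],orientation=f["s_o"])))(dict(np.load(n+".npz")))
F={}
for n in("w1","w2"):
    f,s=ld(n);P=cloud(f,s)
    h=cv2.cvtColor(f["img"],cv2.COLOR_RGB2HSV);blue=(h[...,0]>100)&(h[...,0]<125)&(h[...,1]>130)
    v=np.mgrid[:480,:640][0]
    hi=(P[...,2]>.163)&(P[...,2]<.187)&(v<345)&(abs(P[...,1]+.17)<.14)
    q=P[hi&~blue];b=P[hi&blue]
    vx,vy,x0,y0=cv2.fitLine((q[:,:2]).astype(np.float32),cv2.DIST_HUBER,0,.001,.001).ravel()
    if vy<0:vx,vy=-vx,-vy
    d=np.array([vx,vy]);nn=np.array([vy,-vx]);o=np.array([x0,y0])
    t=(q[:,:2]-o)@d;e=(q[:,:2]-o)@nn;g=np.percentile(t,[.5,99.5])
    print(n,len(q),"yaw",np.degrees(np.arctan2(-vx,vy)),"z",np.median(q[:,2]),"line at y=-.17:",o+d*(-.17-y0)/vy,"ends",o+d*g[0],o+d*g[1],"width pct",np.percentile(e,[5,95]))
    if len(b):
        tb=(b[:,:2]-o)@d;eb=(b[:,:2]-o)@nn;print(" blue",len(b),np.percentile(tb,[2,98])[:,None]*d+o,"x ext",np.percentile(eb,[2,98]),"z",np.median(b[:,2]))
R3={}
for n in("w3","w4"):
    f,s=ld(n);P=cloud(f,s);k=red(f["img"]);c,l,st,ce=cv2.connectedComponentsWithStats(k.astype(np.uint8))
    for i in range(1,c):
        if 60<st[i,4]<1200:
            print(n,ce[i],st[i],np.nanmedian(P[l==i],0))
            R3.setdefault(n,[]).append((ce[i],rays(f,ce[i],s)))
    R3[n].sort(key=lambda a:a[0][0])
    hi=(P[...,2]>.255)&(P[...,2]<.3)&(P[...,0]>.66)
    q=P[hi];vx,vy,x0,y0=cv2.fitLine(q[:,:2].astype(np.float32),cv2.DIST_HUBER,0,.001,.001).ravel();print("rail yaw",np.degrees(np.arctan(-vx/vy)),np.percentile(q[:,2],98))
for a,b in zip(R3["w3"],R3["w4"]): print("tri",meet(a[1],b[1]))
E
```

```text
w1 3270 yaw 10.285722 z 0.1754388584638298 line at y=-.17: [ 0.47136834 -0.17      ] ends [ 0.48884705 -0.26631557] [ 0.45574058 -0.08388404] width pct [-0.004609   0.0045293]
 blue 703 [[ 0.45713494 -0.09156761]
 [ 0.45579872 -0.08420444]] x ext [-0.01913728  0.01834554] z 0.17529415884381533
w2 5815 yaw 10.397943 z 0.17539172674836395 line at y=-.17: [ 0.47115394 -0.17      ] ends [ 0.49624809 -0.30675495] [ 0.45674396 -0.09147034] width pct [-0.00670335  0.00736715]
 blue 354 [[ 0.45683941 -0.09199047]
 [ 0.45655644 -0.09044839]] x ext [-0.01863357  0.01797445] z 0.17166600262401524
w3 [363.56115108 163.04676259] [357 152  14  23 278] [0.60394948 0.10710531 0.27694276]
w3 [279.95588235 164.08823529] [274 158  12  14 136] [0.54623132 0.09558788 0.2740415 ]
rail yaw 11.125911 0.2868121612931238
w4 [369.34854772 259.97510373] [364 250  12  21 241] [0.60350805 0.10861368 0.27651731]
w4 [291.         260.51260504] [286 254  11  13 119] [0.54609629 0.09654249 0.27385938]
rail yaw 9.763705 0.2868044473424636
tri (array([0.54601976, 0.09535713, 0.27065598]), [np.float64(8.909330831804469e-05), np.float64(8.909330831811531e-05)])
tri (array([0.60437379, 0.10692083, 0.27171663]), [np.float64(4.316316097440141e-05), np.float64(4.316316097453216e-05)])
```

```bash
python3 - <<'E'
from h import *
from rig import *
phi=np.radians(10.3);o=down(phi);c=np.array([.476,-.196])
movep([*c,.30],o)
set_gripper(.05)
servo_line([*c,.165],v=.15)
print("down hit",servo_line([*c,.1453],v=.05,stop_force=6),sense()["eef_pos"])
pause(.3);s0=sense();print(s0["force"],s0["wrist_torque"],s0["t"])
set_gripper(0,45);pause(.3);s=sense();print("grip",s["grip_width"],s["force"],s["wrist_torque"])
x=s["eef_pos"]
servo_line([*c,.1453+.015],v=.03);pause(.6)
for i in range(3):
    s=sense();dF=s["force"]-s0["force"];dM=s["wrist_torque"]-s0["wrist_torque"]
    ax=np.array([np.cos(phi),np.sin(phi),0]);ay=np.array([-np.sin(phi),np.cos(phi),0])
    print(dF,dM,"off along carrier y",dM@ax/dF[2],"x",-dM@ay/dF[2],s["grip_width"],s["eef_pos"]);pause(.1)
im=grab_frame("wrist")["img"];im2=grab_frame("scene")["img"][180:360,180:420]
cv2.imwrite("pics/lift.png",np.hstack([cv2.resize(im,(400,300)),cv2.resize(im2,(400,300))])[:,:,::-1]);print(s["t"])
E
```

```text
down hit False [ 0.47570216 -0.19586604  0.1448295 ]
[ 0.23268789 -0.04826601  0.16621852] [-0.03465446 -0.07435725  0.00847873] 8.7
grip 0.009863095108751435 [-3.08066108 -0.64859251  1.23576864] [-0.17015466  0.48865086  0.03444238]
[ 0.19214888 -0.02616525 -7.81983044] [-0.25535198 -0.11050242 -0.06793651] off along carrier y 0.034654851868644254 x -0.008064647835543339 0.00919880859413222 [ 0.47598144 -0.19601162  0.16027031]
[-5.39615380e-01 -8.11624387e-03 -8.95473866e+00] [-0.24025993 -0.12174065 -0.00158132] off along carrier y 0.028828942461441878 x -0.00857867516353713 0.009853313667084933 [ 0.47602802 -0.19600634  0.16031392]
[ 0.07709841  0.32332242 -8.4056673 ] [-0.30858463 -0.01188895  0.01829133] off along carrier y 0.03637279057796672 x 0.005172492646219188 0.010042296190201347 [ 0.47602376 -0.19601962  0.16031851]
11.1333
```

View pics/lift.png

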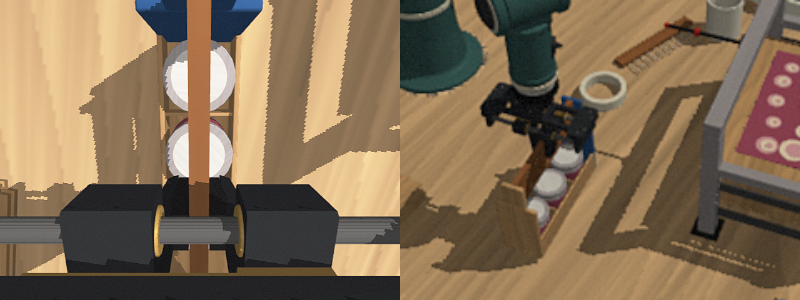

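The moment puts the weight about 33 mm towards the blue end, so it's hole3. The picture shows the carrier level in the grip, with the bar at column 200 and the blue board at the top. I'll set it down, regrip above hole3 and confirm with the moment. Then I'll look with the blue end beside the ball to line up the side offset.

```bash
python3 - <<'E'
from h import *
from rig import *
f=dict(np.load("w3.npz"));s=dict(eef_pos=f["s_p"],orientation=f["s_o"]);P=cloud(f,s)
b=np.array([.546,.0954]);y=np.radians(11);rx=np.array([np.cos(y),np.sin(y)]);ry=np.array([-rx[1],rx[0]])
q=P[(P[...,2]>.05)&(P[...,0]>.5)&(np.mgrid[:480,:640][0]<270)];X=(q[:,:2]-b)@rx;Y=(q[:,:2]-b)@ry;m=(Y>-.2)&(Y<.12)&(X>.075)
for lo,hi in((.05,.12),(.12,.2),(.2,.26)): 
    k=m&(q[:,2]>lo)&(q[:,2]<hi);print("rack front rel ball",lo,hi,k.sum(),np.percentile(X[k],1) if k.any() else None)
phi=np.radians(10.3);o=down(phi);c=np.array([.476,-.196]);cy=np.array([-np.sin(phi),np.cos(phi)])
print("land",servo_line([*c,.1450],v=.02,stop_force=6),sense()["eef_pos"])
pause(.2);set_gripper(.04)
c2=c+.032*cy
servo_line([*c2,.1453],v=.06);pause(.3);s0=sense();print(s0["force"],s0["eef_pos"])
set_gripper(0,45);pause(.3);s=sense();z=s["eef_pos"][2];print("grip",s["grip_width"],s["eef_pos"])
servo_line([*c2,.1453+.015],v=.03);pause(.5)
D=[]
for i in range(5):
    s=sense();D.append(np.r_[s["force"]-s0["force"],s["wrist_torque"]-s0["wrist_torque"]]);pause(.08)
D=np.mean(D,0);ax=np.array([np.cos(phi),np.sin(phi),0]);ay=np.array([-np.sin(phi),np.cos(phi),0])
print(D,"off y",D[3:]@ax/D[2],"x",-D[3:]@ay/D[2])
zoff=.127-z;print("hole z rel tcp",zoff,s["t"])
E
```

```text
rack front rel ball 0.05 0.12 3102 0.13335382742976273
rack front rel ball 0.12 0.2 38583 0.1340582187276123
rack front rel ball 0.2 0.26 328 0.1412044767201453
land False [ 0.47632551 -0.196405    0.14561772]
[-0.87644323  0.0529766  -0.80321692] [ 0.470336   -0.16477376  0.14530654]
grip 0.009713822539698908 [ 0.47013666 -0.16457438  0.14528117]
[ 8.78761411e-01  2.76103825e-01 -7.44259552e+00 -1.61908153e-02
 -5.58338992e-02 -6.60972348e-03] off y 0.00348173238483011 x -0.006992074783448561
hole z rel tcp -0.018281167924019515 16.3833
```

```bash
cat >> h.py <<'E'
YAW=np.radians(11);RX=np.array([np.cos(YAW),np.sin(YAW)]);RY=np.array([-RX[1],RX[0]])
BALL=np.array([.546,.0954]);ZH=.2705+.0183
def at(x,y,z=0): return [*(BALL+x*RX+y*RY),ZH+z]   # hole3 at x,y from ball, rack axes
E
python3 - <<'E'
from h import *
from rig import *
s=sense();p=s["eef_pos"]
servo_line([p[0],p[1],.30],v=.12)
servo_line(at(-.058,-.082,.0),frame=down(YAW),v=.12)
pause(.4);s=sense();f=grab_frame("wrist");np.savez("w5.npz",**f,s_o=s["orientation"],s_p=s["eef_pos"]);print(s["eef_pos"],at(-.058,-.082),s["t"])
cv2.imwrite("pics/w5.png",f["img"][:300,100:600,::-1])
E
```

```text
[0.50469492 0.00364327 0.28882257] [np.float64(0.5047119609809122), np.float64(0.0038396492254519493), 0.2888] 19.7667
```

View pics/w5.png

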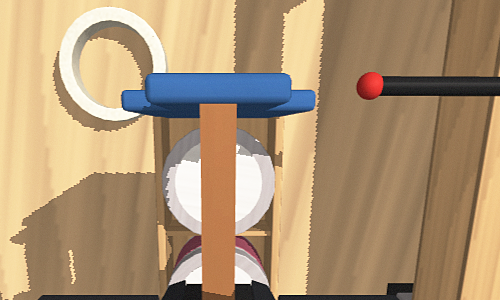

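The blue board's top spans columns 145–292 in the crop, with its outer edge at row 74. The ball is at (370,86), to its right and well clear.

```bash
python3 - <<'E'
from h import *
f=dict(np.load("w5.npz"));s=dict(eef_pos=f["s_p"],orientation=f["s_o"]);P=cloud(f,s)
im=f["img"];h=cv2.cvtColor(im,cv2.COLOR_RGB2HSV);blue=(h[...,0]>100)&(h[...,0]<125)&(h[...,1]>120)
tcp=s["eef_pos"];loc=lambda p:((p[...,:2]-tcp[:2])@np.c_[RX,RY])
c,l,st,ce=cv2.connectedComponentsWithStats(red(im).astype(np.uint8))
for i in range(1,c):
    if st[i,4]>200 and st[i,1]<200 and st[i,2]<60:print(ce[i],st[i],"ball plane",loc(plane(f,ce[i],.2705,s)),"box ctr",loc(plane(f,st[i,:2]+(st[i,2:4]-1)/2,.2705,s)), "cloud top",np.nanmax(P[l==i][:,2]))
print("top z expected",tcp[2]+.175-.1453)
for u in(270,300,320,350,370):
    v=np.where(blue[:150,u])[0];e=v.min()-.5
    col=P[v,u];print(u,v.min(),v.max(),"outer",loc(plane(f,[u,e],tcp[2]+.0297,s)),"z",np.round(col[[1,5,10,15,20],2],4),"y",np.round(loc(col)[[1,5,10,15,20],1],4))
for v in(110,130,150,170):
    row=P[v];k=np.where((row[:,2]>.31)&(row[:,2]<.33)&(np.arange(640)>250)&(np.arange(640)<380))[0]
    print("bar",v,k.min(),k.max(),loc(row[k].mean(0)),np.median(row[k,2]))
q=P[(P[...,2]>.31)&(P[...,2]<.33)&blue];
print("blue top",len(q),np.percentile(loc(q),[1,50,99],axis=0),np.median(q[:,2]))
E
```

```text
[625.12771503  86.59513467] [ 602   64   38   44 1151] ball plane [[0.11727233 0.08181209]] box ctr [[0.11543961 0.08220038]] cloud top 0.28004803546578805
[469.79187817  85.42301184] [457  72  27  28 591] ball plane [[0.0582376  0.08212233]] box ctr [[0.05831929 0.08209496]] cloud top 0.27723749106622275
top z expected 0.31852256921675914
270 73 117 outer [[-0.01217618  0.08065817]] z [0.3184 0.3195 0.319  0.3194 0.3197] y [0.0803 0.0792 0.078  0.0767 0.0754]
300 73 102 outer [[-0.0041647   0.08067284]] z [0.3194 0.3183 0.3185 0.3184 0.3175] y [0.0802 0.0793 0.078  0.0768 0.0756]
320 73 102 outer [[0.00117597 0.08068261]] z [0.3176 0.3198 0.3182 0.3186 0.3194] y [0.0804 0.0792 0.0781 0.0768 0.0754]
350 73 117 outer [[0.00918648 0.08069728]] z [0.3187 0.3189 0.3194 0.3196 0.3191] y [0.0803 0.0793 0.078  0.0767 0.0755]
370 73 116 outer [[0.0145265  0.08070706]] z [0.3182 0.3188 0.3192 0.3181 0.3187] y [0.0804 0.0793 0.078  0.0768 0.0755]
bar 110 300 336 [0.00066434 0.07108671] 0.31911891433642287
bar 130 301 336 [0.00080888 0.0658334 ] 0.31885467096603215
bar 150 301 336 [0.00081871 0.06044919] 0.31916099447959023
bar 170 301 335 [0.00069087 0.05490997] 0.31887921287941534
blue top 4535 [[-0.01845943  0.07281994]
 [ 0.00064826  0.07667883]
 [ 0.01969914  0.08070258]] 0.3187769594353976
```

```bash
python3 - <<'E'
from h import *
from rig import *
servo_line(at(-.058,.0014),v=.08);pause(.3);s0=sense()
def rep(n):
    s=sense();d=s["eef_pos"][:2]-BALL;F=s["force"]-s0["force"]
    print(n,"x %.4f y %.4f z %.4f"%(d@RX,d@RY,s["eef_pos"][2]-ZH),"dF",np.round([F[:2]@RX,F[:2]@RY,F[2]],2),"dM",np.round(s["wrist_torque"]-s0["wrist_torque"],3),"t",s["t"])
rep("pre")
servo_line(at(-.02,.0014),v=.06);rep("near")
h=servo_line(at(.016,.0014),v=.025,stop_force=3);rep(("thread",h))
E
```

```text
pre x -0.0580 y 0.0010 z -0.0000 dF [0. 0. 0.] dM [0. 0. 0.] t 21.3083
near x -0.0202 y 0.0014 z -0.0003 dF [-0.03 -0.05  1.86] dM [-0.008  0.028  0.009] t 22.0917
('thread', False) x 0.0159 y 0.0014 z 0.0000 dF [-0.01 -0.02  1.15] dM [0.053 0.044 0.049] t 23.6833
```

```bash
python3 - <<'E'
from h import *
from rig import *
pause(.3);s0=sense()
def mean(n=6):
    L=[]
    for _ in range(n): s=sense();L.append(np.r_[s["force"],s["wrist_torque"]]);pause(.03)
    return np.mean(L,0)
f0=mean()
def rep(n):
    s=sense();d=s["eef_pos"][:2]-BALL;F=mean()-f0
    print(n,"x %.4f y %.4f z %.4f"%(d@RX,d@RY,s["eef_pos"][2]-ZH),"dF",np.round([F[:2]@RX,F[:2]@RY,F[2]],2),"dM",np.round(F[3:],3),"t",s["t"])
    return d@RX,F
h=servo_line(at(.044,.0014),v=.03,stop_force=3);rep(("slide",h))
if not h:
    h=servo_line(at(.044,.0014,-.0045),v=.008,stop_force=5);x,F=rep(("lower",h))
f=grab_frame("scene")["img"][150:300,260:460];g=grab_frame("wrist")["img"]
cv2.imwrite("pics/low.png",np.hstack([cv2.resize(f,(400,300)),cv2.resize(g,(400,300))])[:,:,::-1])
E
```

```text
('slide', False) x 0.0438 y 0.0014 z -0.0000 dF [-0.28  0.16  0.14] dM [-0.025  0.007  0.028] t 25.2667
('lower', True) x 0.0440 y 0.0014 z -0.0038 dF [ 0.13  0.31 14.84] dM [-0.001 -0.044  0.025] t 25.9833
```

View pics/low.png

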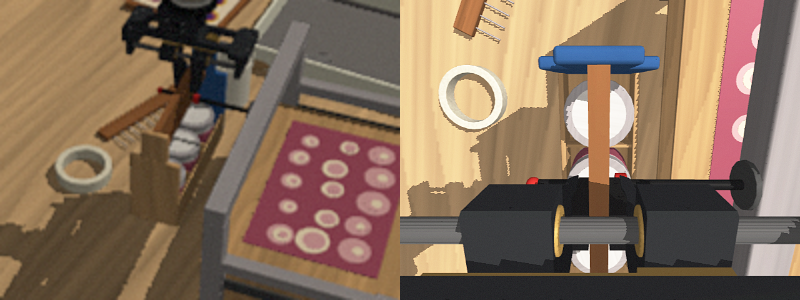

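The carrier is threaded: the ball shows to the left of the bar at (533,182) and the collar just behind it at (622,177). The downward load is a bit more than the weight, so I'll ease it off and then slide to the collar.

```bash
cat > fin.py <<'E'
from h import *
from rig import *
f0=None
def mean(n=6):
    L=[]
    for _ in range(n): s=sense();L.append(np.r_[s["force"],s["wrist_torque"]]);pause(.03)
    return np.mean(L,0)
def rep(n):
    s=sense();d=s["eef_pos"][:2]-BALL;F=mean()
    print(n,"x %.4f y %.4f z %.4f"%(d@RX,d@RY,s["eef_pos"][2]-ZH),"F",np.round([F[:2]@RX,F[:2]@RY,F[2]],2),"M",np.round(F[3:],3),"t",s["t"])
    return d@RX,F
E
python3 - <<'E'
from fin import *
rep("now")
for z in(-.0034,-.0031,-.0028):
    servo_line(at(.044,.0014,z),v=.01);pause(.15);x,F=rep(z)
    if F[2]<.5:break
h=servo_line(at(.0485,.0014,z),v=.012,stop_force=7);rep(("slide",h))
E
```

```text
now x 0.0440 y 0.0014 z -0.0038 F [0.26 0.18 7.31] M [-0.046 -0.124  0.01 ] t 26.2833
-0.0034 x 0.0440 y 0.0014 z -0.0037 F [ 1.92  0.19 -1.26] M [ 0.001 -0.432  0.011] t 27.275
('slide', True) x 0.0442 y 0.0014 z -0.0038 F [-0.66  0.18  5.09] M [-0.101  0.061  0.027] t 27.75
```

```bash
python3 - <<'E'
from fin import *
servo_line(at(.044,.0014,-.0024),v=.01);pause(.2);rep("lifted")
h=servo_line(at(.054,.0014,-.0024),v=.01,stop_force=3.5);x,F=rep(("slide",h))
print(sense()["eef_pos"])
E
```

```text
lifted x 0.0433 y 0.0014 z -0.0035 F [ 0.62 -0.07 -7.21] M [-0.07  -0.246 -0.008] t 28.5833
('slide', True) x 0.0493 y 0.0015 z -0.0038 F [0.84 0.22 5.25] M [-0.05  -0.218 -0.006] t 29.4417
[0.59401602 0.10624211 0.28499501]
```

```bash
python3 - <<'E'
from fin import *
x=.0490;z=-.0022
for i in range(12):
    servo_line(at(x,.0014,z),v=.01);pause(.15);xr,F=rep("x %.4f z %.4f"%(x,z))
    fx=F[:2]@RX
    if F[2]>-2.5: z+=.0004;continue
    if F[2]<-7: z-=.0003
    if fx<-4: break
    x+=.0006
E
```

```text
x 0.0490 z -0.0022 x 0.0480 y 0.0014 z -0.0035 F [-0.07 -0.04 -7.84] M [-0.059 -0.179  0.006] t 30.425
x 0.0496 z -0.0025 x 0.0495 y 0.0014 z -0.0025 F [-0.31 -0.23 -7.85] M [-0.032 -0.156 -0.01 ] t 31.025
x 0.0502 z -0.0028 x 0.0498 y 0.0014 z -0.0028 F [-2.93  0.45 -6.29] M [-0.103  0.384 -0.016] t 31.625
x 0.0508 z -0.0028 x 0.0499 y 0.0014 z -0.0028 F [-5.85  0.07 -4.51] M [-0.204  0.816 -0.04 ] t 32.225
```

```bash
python3 - <<'E'
from fin import *
z=-.0029
for i in range(10):
    servo_line(at(.0505,.0014,z),v=.01);pause(.15);xr,F=rep("z %.4f"%z)
    if F[2]>-.6: break
    z-=.0002
E
```

```text
z -0.0029 x 0.0499 y 0.0014 z -0.0028 F [-5.41 -0.06 -4.81] M [-0.215  0.78  -0.003] t 32.825
z -0.0031 x 0.0499 y 0.0014 z -0.0029 F [-5.38 -0.01 -4.34] M [-0.187  0.786 -0.033] t 33.425
z -0.0033 x 0.0499 y 0.0014 z -0.0031 F [-5.62  0.24 -4.13] M [-0.246  0.797 -0.038] t 34.025
z -0.0035 x 0.0499 y 0.0014 z -0.0033 F [-5.48  0.16 -4.22] M [-0.196  0.799 -0.022] t 34.625
z -0.0037 x 0.0499 y 0.0014 z -0.0035 F [-5.75 -0.1  -4.31] M [-0.2    0.794 -0.012] t 35.225
z -0.0039 x 0.0499 y 0.0014 z -0.0035 F [-5.77  0.29 -3.79] M [-0.22   0.852  0.   ] t 35.825
z -0.0041 x 0.0499 y 0.0014 z -0.0035 F [-5.81  0.32 -3.21] M [-0.251  0.891 -0.008] t 36.425
z -0.0043 x 0.0499 y 0.0014 z -0.0035 F [-6.74  0.21 -2.5 ] M [-0.226  0.937 -0.009] t 37.025
z -0.0045 x 0.0499 y 0.0014 z -0.0036 F [-6.61  0.15 -1.85] M [-0.234  0.988  0.   ] t 37.625
z -0.0047 x 0.0499 y 0.0014 z -0.0036 F [-7.24 -0.18 -1.16] M [-0.222  1.041 -0.007] t 38.225
```

```bash
python3 - <<'E'
from fin import *
z=-.0048;x=.0501
for i in range(6):
    servo_line(at(x,.0014,z),v=.01);pause(.15);xr,F=rep("x %.4f z %.4f"%(x,z))
    fx=F[:2]@RX
    if F[2]>-.8 and -4.5<fx<-1.5: break
    if F[2]<-.8: z-=.0002
    if fx<-4.5: x-=.0003
    if fx>-1.5: x+=.0002
f=grab_frame("scene")["img"][150:300,260:460];g=grab_frame("wrist")["img"]
cv2.imwrite("pics/home.png",np.hstack([cv2.resize(f,(400,300)),cv2.resize(g,(400,300))])[:,:,::-1])
E
```

```text
x 0.0501 z -0.0048 x 0.0499 y 0.0014 z -0.0036 F [-6.04  0.03 -1.64] M [-0.214  0.868 -0.019] t 38.825
x 0.0498 z -0.0050 x 0.0499 y 0.0014 z -0.0036 F [-5.49 -0.38 -1.22] M [-0.216  0.766 -0.   ] t 39.425
x 0.0495 z -0.0052 x 0.0499 y 0.0014 z -0.0036 F [-5.26  0.34  0.08] M [-0.168  0.754  0.01 ] t 40.025
x 0.0492 z -0.0052 x 0.0498 y 0.0014 z -0.0037 F [-5.08  0.09  5.66] M [-0.145  0.717 -0.031] t 40.625
x 0.0489 z -0.0052 x 0.0498 y 0.0014 z -0.0038 F [-3.9   0.71  5.3 ] M [-0.114  0.58  -0.033] t 41.225
```

View pics/home.png

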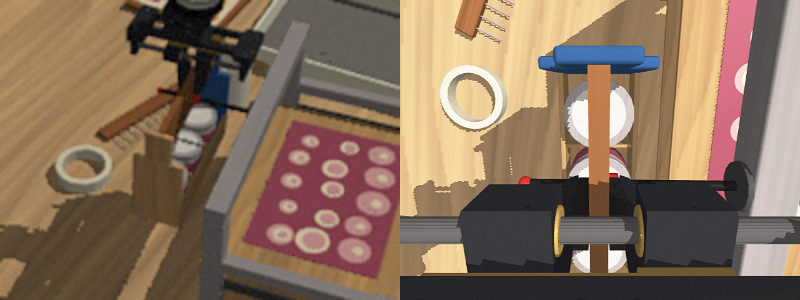

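The ball is out in front of the bar at (525,183), and the collar touches the back of the bar at (615,176). The carrier is upright. I'll ease the extra downforce and release.

```bash
python3 - <<'E'
from fin import *
z=-.0048;x=.0491
for i in range(6):
    servo_line(at(x,.0014,z),v=.01);pause(.15);xr,F=rep("x %.4f z %.4f"%(x,z));fx=F[:2]@RX
    if -1.5<F[2]<2 and -5<fx<-1.2: break
    z+= .0003 if F[2]>=2 else (-.0002 if F[2]<=-1.5 else 0)
    x+= .0003 if fx>-1.2 else (-.0002 if fx<-5 else 0)
E
```

```text
x 0.0491 z -0.0048 x 0.0498 y 0.0014 z -0.0038 F [-3.52  0.52  5.4 ] M [-0.117  0.53  -0.009] t 41.925
x 0.0491 z -0.0045 x 0.0498 y 0.0014 z -0.0037 F [-2.64  0.62  5.28] M [-0.05   0.364 -0.008] t 42.525
x 0.0491 z -0.0042 x 0.0498 y 0.0014 z -0.0037 F [-0.88  0.36  5.04] M [ 0.023  0.027 -0.002] t 43.125
x 0.0494 z -0.0039 x 0.0498 y 0.0014 z -0.0038 F [0.68 0.56 4.59] M [ 0.029 -0.168 -0.005] t 43.725
x 0.0497 z -0.0036 x 0.0497 y 0.0014 z -0.0037 F [0.69 0.83 3.04] M [ 0.076 -0.269  0.009] t 44.325
x 0.0500 z -0.0033 x 0.0498 y 0.0014 z -0.0037 F [0.33 0.34 0.27] M [ 0.047 -0.231  0.001] t 44.925
```

```bash
python3 - <<'E'
from fin import *
z=-.0034;x=.0504
for i in range(7):
    servo_line(at(x,.0014,z),v=.01);pause(.15);xr,F=rep("x %.4f z %.4f"%(x,z));fx=F[:2]@RX
    if -2<F[2]<3 and -5<fx<-2: break
    z+= .0002 if F[2]>=3 else (-.0002 if F[2]<=-2 else 0)
    x+= .0003 if fx>-2 else (-.0002 if fx<-5 else 0)
E
```

```text
x 0.0504 z -0.0034 x 0.0499 y 0.0014 z -0.0037 F [-2.6   0.34  0.71] M [-0.044  0.365 -0.012] t 45.525
```

```bash
python3 - <<'E'
from fin import *
set_gripper(.035);pause(.3);rep("open")
p=sense()["eef_pos"];servo_line([p[0],p[1],p[2]+.02],v=.05);servo_line([p[0],p[1],p[2]+.16],v=.15);pause(.4)
s=sense();f=grab_frame("wrist");P=cloud(f,s);g=grab_frame("scene")
cv2.imwrite("pics/end.png",np.hstack([cv2.resize(g["img"][150:330,240:480],(400,300)),cv2.resize(f["img"],(400,300))])[:,:,::-1])
loc=lambda q:(q[...,:2]-BALL)@np.c_[RX,RY]
h=cv2.cvtColor(f["img"],cv2.COLOR_RGB2HSV)
v=np.mgrid[:480,:640][0];L=loc(P);k=(P[...,2]>.295)&(P[...,2]<.335)&(v<345)&(abs(L[...,0]-.05)<.012)
q=np.c_[L[k],P[k][:,2]];print(len(q),"y range",np.percentile(q[:,1],[1,99]),"tilt deg",np.degrees(np.polyfit(q[:,1],q[:,2],1)[0]),"yaw",np.degrees(np.polyfit(q[:,1],q[:,0],1)[0]),"x",np.median(q[:,0]),"z",np.median(q[:,2]),"t",sense()["t"])
E
```

```text
open x 0.0504 y 0.0014 z -0.0034 F [-0.19  0.03  0.17] M [-0.046 -0.124  0.   ] t 46.575
3733 y range [-0.08530433  0.08308008] tilt deg -2.073511708347869 yaw -0.1782557685162986 x 0.05053400445152999 z 0.31478556826346277 t 48.9083
```

View pics/end.png

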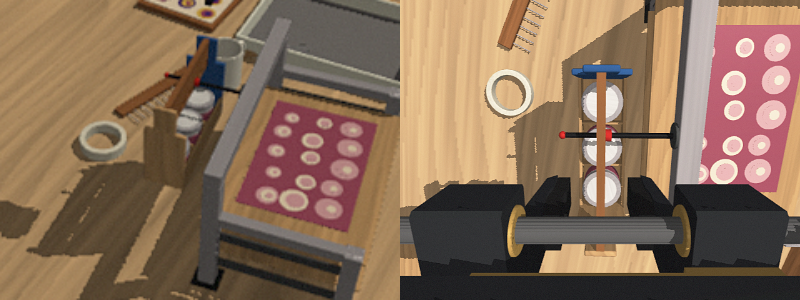

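The carrier hangs upright against the collar at (609,135), with the ball in front at (562,135), a tilt of about 2° and the gripper well above it.

```bash
python3 - <<'E'
from fin import *
pause(.5);f=grab_frame("top");a=np.load("top0.npz")["img"];d=cv2.absdiff(f["img"],a).max(2)
for n,(u,v) in dict(tape=(294,308),comb=(235,305),mug=(195,270),jar=(486,281),bottle=(468,250),spare=(440,220)).items(): print(n,int(np.median(d[v-8:v+8,u-8:u+8])))
job_done();print(sense()["t"])
E
```

```text
tape 103
comb 3
mug 4
jar 4
bottle 4
spare 4
the job is handed in; nothing more can be done
the job is handed in; nothing more can be done
```

The carrier is hanging on the prong by hole3, and I handed the job in at about 50 s of robot time.

- **Finding the heavy end:** I lifted it at the middle of the bar and the wrist moment put the weight about 33 mm towards the blue end. I set it down, regripped above hole3 and lifted again; the offset fell to about 3.5 mm.
- **Hanging it:** I lined hole3 up with the ball by wrist camera and threaded it with no contact force. Just before letting go, the tool was pressing the collar with about 2.6 N and carrying almost none of the weight.
- **Higher forces on the way:** In the final slide and seating, the push on the collar reached about 7 N and the downward press on the prong about 7 N. I eased both off before release.
- **After release:** The carrier is upright with the collar touching the back of the bar and the gripper about 13 cm above it. The bar tilts about 2°, not perfectly level but within what the balance tolerance explains.
- **Other things on the table:** The comb, mug, jar, bottle and spare tin match the first top view; I did not check the brush on its own. The tape failed that comparison, probably because the arm was in the way: the side view shows it at the same pixel, about (301,234), as at the start.

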